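# Hang the plywood bin on the French cleat

### The job

Pick up the plywood bin by its blue handle board, tip its top towards the cleat panel so that its bevelled rear strip goes over the wooden cleat, then stand it upright and let it down gently, still holding it, until the strip is home in the cleat and the red roller catch has sprung out over the strip's top edge. Press it down with about 10 N to make sure it is seated, never more than 25 N against the panel, and let go only when it is locked. Leave it hanging upright, flat against the panel and centred under the roller; leave the jar, hammer and tray alone.

Things in the scene. Friction and masses are not known exactly. Their poses are not given: they have to be found in the camera images.
- panel: Fixed upright black board, 260 mm wide, 205 tall, 18 thick, on a plywood foot behind it, with a light wood cleat and a red roller on its front. Origin: on the table, at the middle of the front face. x points into the board (front to back), y along it, z up; the bin hangs on the -x side. (mm)
- cleat_edge (a point): Middle of the cleat's blunt upper front edge at NOMINAL height: x -17, y 0, z 136 in the panel's frame. Cleat: 160 long (y), 17 thick (x -17 to 0), 34 tall; its top is a 45 degree bevel falling to the board, a V groove 14 deep. It is bolted through slots, so its true height is anywhere from 8 below to 8 above this point; no reading tells it. (mm)
- home (a point): Where the bin's origin comes when fully home, with its axes parallel to the panel's: x -60, y 0, z 50 in the panel's frame, for the cleat at NOMINAL height. True home is anywhere from 8 below to 8 above (as the cleat), same x and y. (mm)
- roller (a joint): Red spring roller catch, 12 in diameter, 26 long, at the panel's middle, axis 31.5 above the cleat's true edge. m: 0 = sprung out 5 mm from the board, about 0.005 = pushed in flush (1.6 to 3.6 N). The strip's rear face pushes it in while the bin is too high; with the bin home it springs out over the strip's top edge, 1.5 mm to spare, and reads 0 again.
- bin: Loose open plywood bin, 0.38 to 0.6 kg, 110 wide (y). Origin: underside, below the middle of the handle board; mass centre near that board. x to its rear (the side for the panel), z up. Front wall x -44, 45 tall; sides 55 tall; rear wall 110 tall, rear face x 42. A batten at the foot of the rear wall (x 42 to 60, z 0 to 18) stands off the panel as the strip does. (mm)
- handle (a point): Grip point on the bin's blue handle board, at x 0, y 0, z 132 in the bin's frame. The board is 12 thick (x), 70 wide (y), its blue part z 96 to 150; nothing else of the bin is higher than z 110. Axes as the bin's. (mm)
- strip (a point): Middle of the lower rear edge of the bin's bevelled rear strip, at x 60, y 0, z 76 in the bin's frame. The strip is 110 long (y), x 42 to 60, top at z 110, rear face flat; its underside is a 45 degree bevel falling to the rear, blunt for the last 3. Axes as the bin's. (mm)
- jar: White plastic jar with a blue cap, 68 mm in diameter, 90 mm tall, loose. Origin at its underside. Not to be disturbed.
- hammer: Hammer with a blue handle lying on the table, 250 mm long, loose. Not to be disturbed.
- tray: Small open red tray, 100 x 80 x 30 mm, loose. Origin at its underside. Not to be disturbed.
Things that resemble listed ones, but are neither listed nor needed, are in the scene too. What is shaped like the bin but green or yellow is not meant.

How it is judged:
By the outcome, as a careful person would: the job done as asked, in the order asked, and still so for the second after the job is handed in, with the robot touching nothing.
It also fails if it takes over 64 s, if anything falls off the work surface, if the arm or the gripper's body presses on something with over 40 N, if the wrist force passes 120 N, or if a joint passes its speed limit or range.

### The arm

A 7-joint arm with a two-finger parallel gripper is mounted at the origin on the work surface. World frame = base frame: x ahead of the robot, y to its left, z up, the work surface at z = 0. Lengths are in m, angles in degrees, forces in N, time in s.
With the tool pointing down it reaches from about 0.425 to 1.025 m from the base axis. Payload 3.6 kg.
Tool frame: the origin (TCP) lies midway between the tips of the shut fingers; the grasp point (between the pads) lies ctrl.grasp_offset behind it (ctrl.grasp_offset is the distance from the TCP to the grasp point, in m); z points along the fingers, y is the line along which they close (so a half turn about z gives the same grasp; the last joint's range is limited). The gripper opens to 85 mm and grips with 20 to 120 N. Pads are 22 mm wide; open, the fingers measure 114 mm over their backs; the gripper's body (76 mm by 85 mm) begins 54 mm behind the grasp point. The pads swing forward as they close: fully open they stand 13 mm farther back than shut.
Start: joints at [-70.445, 33.873, 2.773, 92.16, -1.908, 54.013, -1.931], TCP at [0.305, 0.658, 0.231] pointing down, gripper open.
Joint ranges: [-153.93, 153.93], [-27.13, 128.08], [-72.61, 78.16], [10.71, 143.7], [-87.88, 267.88], [4.46, 118.87], [-176.78, 176.78]. Speed limits (degrees/s): [147.25, 147.25, 180, 180, 180, 180, 180].

### API

Orientations are given as a 3x3 rotation matrix whose columns are the frame's x, y, z axes.
In Python, from workcell import ctrl, grab_frame, camera_model gives the robot as it stands. The module is installed in compiled form; this text tells all that it offers.
- The arm moves only by the tool drive_tool, never from a script. Its arguments are lists of equal length, an entry for each row: "travel": the shift along the tool's x, y, z as a fraction of full scale, a list of three; "rot": the turn, a rotation vector about the tool's x, y, z as a fraction of full scale, a list of three; "gripper": the opening, from 0 (shut) to 1 (fully open). In form: {"travel": [[x, y, z], ...], "rot": [[rx, ry, rz], ...], "gripper": [gripper, ...]}. A call has exactly 10 rows; each row shifts and turns the commanded pose from where the row before left it, along the tool's axes as they then stand; what a row does not reach is not made up. Full scale, the value 1, is 0.4 m for a shift and 0.15 rad for a turn. A row lasts 1/10 s, in which the tool goes at most 50 mm and 8.59 degrees, less where a joint would pass 70% of its speed; a pose out of reach is approached as far as the arm can. A call with a number of a shift or a turn outside -1 to 1 is refused whole. A call with a gripper value outside its range is refused whole. The fingers move at their own pace and stop on an object; "squeeze" is the grip in N (left out, the last holds). Time passes only in rows, so rows that do not move let the fingers close, or fill a call up. It gives the time, the measured TCP pose, the force, the opening and the grip force at its end, in the units of the state.
- ctrl.get_state(): the state, without advancing time (a new reading comes with each control period).
- grab_frame(name): name is "side" or "top" or "wrist"; returns (picture, depth): 420x560x3 uint8, red, green, blue; 420x560 float32, m along the optical axis (not along the pixel's ray), 0 where there is no reading.
- camera_model(name): a dict with "mtx" (3x3 intrinsics, pixels), "distortion" ([k1, k2, p1, p2, k3] as OpenCV has them; the pictures are not rectified), "rvec" (rotation vector, rad) and "tvec" (3), from world to camera coordinates, as OpenCV has them; the wrist camera has in their place "mount" (4x4, takes a point from camera to tool coordinates, whose origin is the TCP and whose axes are the flange's). Camera axes: x right, y down, z forward; pixel columns grow to the right and rows downward; lengths in m; the calibration is good to about 2 mm. A picture is of the moment at which its call begins: read the wrist's pose just before it. camera_model takes no time and is no camera call.
- ctrl.hand_in(): hands the job in; it is judged then, once.
The state is a dict: "clock": time; "joint_positions": joint angles; "joint_velocities": joint speeds; "joint_torque": joint torques, N m; "position": TCP position; "tool_rot": TCP orientation; "force": force on the tool from outside, world axes, zero at the start; "wrist_torque": the same for the moment, N m; "width": opening from 0.0 (shut) to 1.0 (fully open); "finger_force": force on a finger pad.
Only numpy, scipy, OpenCV 4.12 (cv2) and the standard library are available. Lean on these libraries where they do the work, as an engineer would, in place of code of your own. Each camera call takes 0.05 s, during which the arm holds its last target. There are 200 camera calls.

## Working session

There is one attempt and no reset: what is moved stays moved. The work goes in short steps, Python scripts to look and compute and a tool call to move; the robot and the scene stay as the last step left them, time stands still between calls to the robot, and variables do not carry over. Pictures are saved under pics/ and viewed, at most 10 in all, crops included, and the job is handed in when it is done.

Besides the shell and the picture viewer there is one more tool, called after ">>>" as name(argument=value, ...) on one line, values as JSON. drive_tool: Moves the arm, as the interface text tells. Shift numbers are shares of 0.4 m and turn numbers shares of 0.15 rad, none past 1 either way. Its arguments: {"type":"object","properties":{"travel":{"type":"array"},"rot":{"type":"array"},"gripper":{"type":"array"},"squeeze":{"type":"number"}},"required":["travel","rot","gripper"]}

```bash
mkdir -p pics; cat > h.py <<'E'
import numpy as np, cv2
from workcell import ctrl, grab_frame, camera_model
np.set_printoptions(precision=4,suppress=True)
def world(name,depth,st=None,pix=None):
    """3D world points per pixel from depth"""
    m=camera_model(name);K=np.array(m['mtx']);D=np.array(m['distortion'])
    h,w=depth.shape
    if pix is None:
        u,v=np.meshgrid(np.arange(w),np.arange(h));pix=np.stack([u,v],-1).reshape(-1,2)
    n=cv2.undistortPoints(pix.reshape(-1,1,2).astype(np.float64),K,D).reshape(-1,2)
    z=depth[pix[:,1],pix[:,0]]
    P=np.c_[n*z[:,None],z]
    if 'mount' in m:
        M=np.array(m['mount']);P=P@M[:3,:3].T+M[:3,3]
        R=np.array(st['tool_rot']);return P@R.T+np.array(st['position'])
    R=cv2.Rodrigues(np.array(m['rvec'],float))[0]
    return (P-np.array(m['tvec']).ravel())@R
def snap(name,tag):
    st=ctrl.get_state();p,d=grab_frame(name)
    cv2.imwrite(f'pics/{tag}.png',p[:,:,::-1]);np.savez(f'pics/{tag}.npz',p=p,d=d,st=np.array(st,dtype=object))
    return p,d,st
E
python3 - <<'E'
from h import *
a=snap('top','t0')[0];b=snap('side','s0')[0]
st=ctrl.get_state();print(st);print(ctrl.grasp_offset)
cv2.imwrite('pics/both.png',cv2.resize(np.vstack([a,b])[:,:,::-1],(800,1200))[:, :]) 
for n in('top','side'):
    m=camera_model(n);R=cv2.Rodrigues(np.array(m['rvec'],float))[0];print(n,-R.T@np.array(m['tvec']).ravel(),R[2])
E
```

```text
{'clock': 0.1, 'joint_positions': array([-70.4465,  33.9221,   2.7678,  92.2291,  -1.9083,  54.0137,
        -1.9315]), 'joint_velocities': array([ 0.0753, -0.0642,  0.0095, -0.0879, -0.0425, -0.0096, -0.019 ]), 'joint_torque': array([  0.0041, -54.9997,   1.553 , -19.8824,   0.0097,   0.0038,
        -0.    ]), 'position': array([0.305 , 0.6569, 0.2302]), 'tool_rot': array([[-0.907 ,  0.4211, -0.0008],
       [ 0.4211,  0.907 , -0.0019],
       [-0.0001, -0.0021, -1.    ]]), 'force': array([-0.0032,  0.234 ,  0.6707]), 'wrist_torque': array([-0.0266, -0.0179, -0.0148]), 'finger_force': 0.0, 'width': 1.0034959388713085}
0.0187
top [ 0.3646 -0.1059  1.0268] [ 0.1828  0.025  -0.9828]
side [ 0.1413 -0.8381  0.6342] [ 0.3914  0.752  -0.5304]
```

View pics/t0.png

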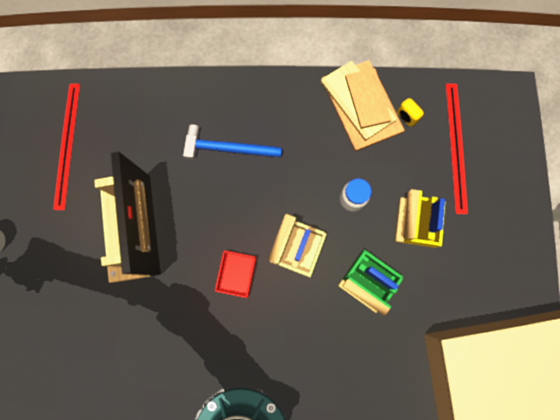

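View pics/s0.png

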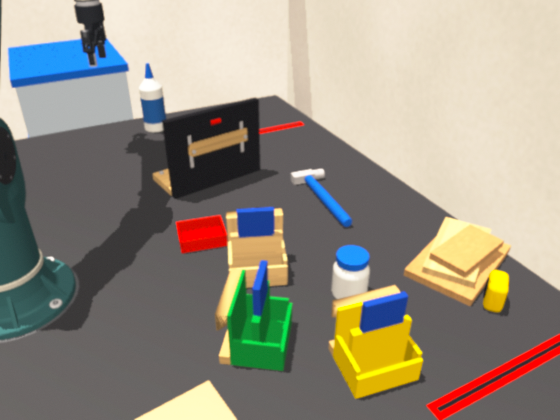

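The top view shows the plywood bin at about (300,245) with its blue board, and the panel at about (135,215) with cleat and roller facing right. The green (370,280) and yellow (425,220) bins are decoys. The side view shows the panel front at (215,145), the roller at (215,121), and the bin at (256,245).

```bash
cat > m.py <<'E'
from h import *
out={}
for n,f,box in(('top','t0',(270,210,330,280)),('side','s0',(225,195,290,245))):
    z=np.load(f'pics/{f}.npz',allow_pickle=True);p,d=z['p'],z['d'];W=world(n,d).reshape(420,560,3)
    hsv=cv2.cvtColor(p,cv2.COLOR_RGB2HSV);H,S,V=cv2.split(hsv)
    ok=d>0
    x0,y0,x1,y1=box;b=np.zeros_like(ok);b[y0:y1,x0:x1]=1
    blue=(H>105)&(H<130)&(S>120)&b&ok
    q=W[blue];print(n,'blue',blue.sum(),q.min(0),q.max(0))
    t=q[q[:,2]>q[:,2].max()-.012] if n=='top' else q
    r=cv2.minAreaRect((t[:,:2]*1000).astype(np.float32));print(' handle rect mm',r, 'mean',t.mean(0)); 
    if n=='side':
        c=q.mean(0);u,s,vt=np.linalg.svd(q-c);print(' plane normal',vt[2],'long',vt[0],s/np.sqrt(len(q)))
    # bin all points
    m=b&ok&(W[:,:,2]>.1)&~blue;t=W[m];
    if n=='top':
        r=cv2.minAreaRect((t[:,:2]*1000).astype(np.float32));print(' rear strip top rect',r,np.median(t[:,2]))
    # panel
    pb=np.zeros_like(ok)
    if n=='side': pb[95:195,160:265]=1
    else: pb[145:285,90:165]=1
    if n=='side':
        m=pb&ok&(V<60)&(W[:,:,2]>.02)&(W[:,:,1]>.2);q=W[m]
        for _ in range(4):
            c=q.mean(0);vt=np.linalg.svd(q-c,full_matrices=False)[2];q=q[abs((q-c)@vt[2])<.004]
        nrm=vt[2]*np.sign(vt[2][1]);a=np.cross([0,0,1],nrm);a/=np.linalg.norm(a)
        print(' panel n',nrm,'deg',np.degrees(np.arctan2(nrm[1],nrm[0])),'c',c,len(q)); s=(q-c)@a
        print(' ext along y',np.percentile(s,[0,.5,99.5,100]),'z',np.percentile(q[:,2],[0,1,99,100]))
        mid=c+a*(np.percentile(s,.3)+np.percentile(s,99.7))/2;print(' mid',mid)
    red=pb&ok&((H<6)|(H>174))&(S>170)&(V>100);q=W[red]; print(' red',len(q),q.mean(0),q.min(0),q.max(0))
    wood=pb&ok&(H>8)&(H<25)&(S>60)&(V>70)&(W[:,:,2]>.09);q=W[wood];print(' cleat',len(q),np.median(q,0))
    if n=='side':
        s=(q-c)@a;print(' cleat along',np.percentile(s,[1,99]),'z',np.percentile(q[:,2],[1,99]),'off',np.percentile((q-c)@nrm,[5,50,95]))
    if n=='top':
        m=pb&ok&(V<60)&(W[:,:,2]>.195)&(W[:,:,2]<.215);t=W[m];r=cv2.minAreaRect((t[:,:2]*1000).astype(np.float32));print(' panel top rect',r,len(t),np.median(t[:,2]))
E
python3 m.py
```

```text
top blue 121 [ 0.4119 -0.1505  0.1414] [ 0.4743 -0.1208  0.1521]
 handle rect mm ((443.1142578125, -135.88771057128906), (8.287596702575684, 66.9398193359375), 69.26144409179688) mean [ 0.4427 -0.1357  0.1483]
 rear strip top rect ((452.67510986328125, -111.35101318359375), (65.9883041381836, 109.62065887451172), 69.69646453857422) 0.10871664649270742
 red 48 [0.5043 0.2337 0.1783] [0.491  0.2295 0.1671] [0.5194 0.2387 0.1854]
 cleat 1015 [0.5025 0.2291 0.1351]
 panel top rect ((503.17852783203125, 243.2788848876953), (258.84661865234375, 17.89285659790039), 10.922149658203125) 580 0.20327013824972529
side blue 984 [ 0.411  -0.1561 -0.0028] [0.557  0.1046 0.1517]
 handle rect mm ((484.29364013671875, -25.375930786132812), (254.8336181640625, 66.809326171875), 70.05806732177734) mean [ 0.4428 -0.1389  0.1245]
 plane normal [0.2224 0.5882 0.7775] long [-0.2668 -0.7303  0.6288] [0.028  0.019  0.0151]
 panel n [-0.1753  0.9845 -0.0042] deg 100.09870295704764 c [0.4948 0.2345 0.1156] 4749
 ext along y [-0.1398 -0.1381  0.1205  0.122 ] z [0.0201 0.0217 0.2049 0.2071]
 mid [0.5036 0.2361 0.1156]
 red 93 [0.5789 0.3065 0.1258] [ 0.4903  0.2281 -0.0007] [0.7658 0.5203 0.1836]
 cleat 887 [0.5016 0.2204 0.1273]
 cleat along [-0.0972  0.0704] z [0.0978 0.1448] off [-0.0202 -0.0167  0.0003]
```

```bash
cat >> h.py <<'E'
from scipy.spatial.transform import Rotation as Ro
T=np.array([[0,1,0],[1,0,0],[0,0,-1.]])
def tool(h,th=0): return Ro.from_euler('z',h,degrees=True).as_matrix()@Ro.from_euler('y',th,degrees=True).as_matrix()@T
def plan(p1,R1,n,p0=None,R0=None):
    s=ctrl.get_state();p0=np.array(s['position'] if p0 is None else p0);R0=np.array(s['tool_rot']) if R0 is None else R0
    rv=Ro.from_matrix(R0.T@R1).as_rotvec();R=R0;tr=[]
    for i in range(n):
        tr.append((R.T@(np.array(p1)-p0)/n/.4).round(3).tolist());R=R@Ro.from_rotvec(rv/n).as_matrix()
    print(tr if np.abs(rv).max()>.01 else tr[0],'rot',(rv/n/.15).round(3).tolist())
E
python3 - <<'E'
from h import *
R0=np.array(ctrl.get_state()['tool_rot'])
plan([.5,.25,.30],R0,10)
plan([.444,-.135,.20],tool(69.4),10,[.5,.25,.30],R0)
E
```

```text
[-0.087, -0.072, -0.017] rot [0.0, 0.0, 0.0]
[[-0.028, -0.093, 0.025], [-0.027, -0.093, 0.025], [-0.026, -0.094, 0.025], [-0.026, -0.094, 0.025], [-0.025, -0.094, 0.025], [-0.024, -0.094, 0.025], [-0.024, -0.094, 0.025], [-0.023, -0.095, 0.025], [-0.022, -0.095, 0.025], [-0.021, -0.095, 0.025]] rot [-0.001, 0.0, -0.05]
```

>>> drive_tool(travel=[[-0.087,-0.072,-0.017],[-0.087,-0.072,-0.017],[-0.087,-0.072,-0.017],[-0.087,-0.072,-0.017],[-0.087,-0.072,-0.017],[-0.087,-0.072,-0.017],[-0.087,-0.072,-0.017],[-0.087,-0.072,-0.017],[-0.087,-0.072,-0.017],[-0.087,-0.072,-0.017]], rot=[[0,0,0],[0,0,0],[0,0,0],[0,0,0],[0,0,0],[0,0,0],[0,0,0],[0,0,0],[0,0,0],[0,0,0]], gripper=[0.6,0.6,0.6,0.6,0.6,0.6,0.6,0.6,0.6,0.6], squeeze=80)

```text
clock: 1.1
position: [0.4999, 0.2478, 0.2993]
tool_rot: [[-0.907, 0.421, -0.0], [0.421, 0.907, -0.0], [0.0, -0.0, -1.0]]
force: [1.0, 0.6, -0.3]
width: 0.6
finger_force: 0.0
```

>>> drive_tool(travel=[[-0.028,-0.093,0.025],[-0.027,-0.093,0.025],[-0.026,-0.094,0.025],[-0.026,-0.094,0.025],[-0.025,-0.094,0.025],[-0.024,-0.094,0.025],[-0.024,-0.094,0.025],[-0.023,-0.095,0.025],[-0.022,-0.095,0.025],[-0.021,-0.095,0.025]], rot=[[0,0,-0.05],[0,0,-0.05],[0,0,-0.05],[0,0,-0.05],[0,0,-0.05],[0,0,-0.05],[0,0,-0.05],[0,0,-0.05],[0,0,-0.05],[0,0,-0.05]], gripper=[0.6,0.6,0.6,0.6,0.6,0.6,0.6,0.6,0.6,0.6])

```text
clock: 2.1
position: [0.4428, -0.1366, 0.1989]
tool_rot: [[-0.936, 0.352, -0.0], [0.352, 0.936, 0.0], [0.0, 0.0, -1.0]]
force: [0.7, -0.4, -0.4]
width: 0.6
finger_force: 0.0
```

Check with the wrist camera, then plan the descent.

```bash
python3 - <<'E'
from h import *
p,d,st=snap('wrist','w0')
W=world('wrist',d,st).reshape(420,560,3)
H,S,V=cv2.split(cv2.cvtColor(p,cv2.COLOR_RGB2HSV))
b=(H>105)&(H<130)&(S>120)&(d>0)&(W[:,:,2]>.135)&(W[:,:,2]<.165)&(np.linalg.norm(W[:,:,:2]-[.444,-.135],axis=2)<.06)
q=W[b];print(len(q),q.mean(0),q.min(0),q.max(0))
t=q[q[:,2]>np.median(q[:,2])-.004];print(cv2.minAreaRect((t[:,:2]*1000).astype(np.float32)),np.median(t[:,2]))
print(st['position'])
E
```

```text
2092 [ 0.4421 -0.1365  0.1498] [ 0.4105 -0.154   0.1361] [ 0.4783 -0.1206  0.1518]
((444.4719543457031, -137.52978515625), (11.464704513549805, 69.63646697998047), 69.56194305419922) 0.15004745237554284
[ 0.4428 -0.1366  0.1989]
```

View pics/w0.png

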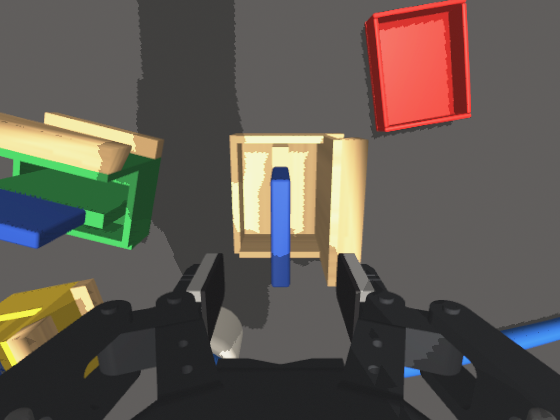

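The wrist view shows the board midway between the fingers at about (281,228), with the jar lower and clear at (228,335). The board centre is 2 mm from the TCP, so I'll go down and grip.

>>> drive_tool(travel=[[-0.005,0,0.03],[0,0,0.03],[0,0,0.03],[0,0,0.03],[0,0,0.03],[0,0,0.03],[0,0,0.027],[0,0,0],[0,0,0],[0,0,0]], rot=[[0,0,0],[0,0,0],[0,0,0],[0,0,0],[0,0,0],[0,0,0],[0,0,0],[0,0,0],[0,0,0],[0,0,0]], gripper=[0.6,0.6,0.6,0.6,0.6,0.6,0.6,0.6,0.6,0.3])

```text
clock: 3.15
position: [0.4457, -0.1358, 0.1168]
tool_rot: [[-0.936, 0.352, 0.001], [0.352, 0.936, -0.0], [-0.001, 0.0, -1.0]]
force: [0.1, 0.2, -0.0]
width: 0.443
finger_force: 0.0
```

>>> drive_tool(travel=[[0,0,0],[0,0,0],[0,0,0],[0,0,0],[0,0,0],[0,0,0],[0,0,0],[0,0,0],[0,0,0],[0,0,0]], rot=[[0,0,0],[0,0,0],[0,0,0],[0,0,0],[0,0,0],[0,0,0],[0,0,0],[0,0,0],[0,0,0],[0,0,0]], gripper=[0.1,0,0,0,0,0,0,0,0,0], squeeze=80)

```text
clock: 4.15
position: [0.4453, -0.1364, 0.1167]
tool_rot: [[-0.936, 0.352, 0.0], [0.352, 0.936, -0.0], [-0.001, -0.0, -1.0]]
force: [-0.4, -2.6, 4.5]
width: 0.131
finger_force: 79.5
```

>>> drive_tool(travel=[[0,0,-0.02],[0,0,-0.04],[0,0,-0.04],[0,0,-0.04],[0,0,-0.04],[0,0,-0.04],[0,0,-0.03],[0,0,0],[0,0,0],[0,0,0]], rot=[[0,0,0],[0,0,0],[0,0,0],[0,0,0],[0,0,0],[0,0,0],[0,0,0],[0,0,0],[0,0,0],[0,0,0]], gripper=[0,0,0,0,0,0,0,0,0,0])

```text
clock: 5.15
position: [0.4442, -0.1354, 0.2156]
tool_rot: [[-0.936, 0.352, -0.002], [0.352, 0.936, 0.001], [0.003, -0.0, -1.0]]
force: [0.4, -0.3, -4.6]
width: 0.13
finger_force: 78.2
```

```bash
python3 - <<'E'
from h import *
plan([.5277,.1073,.2156],tool(100.4),10)
E
```

```text
[[0.002, 0.064, -0.0], [-0.002, 0.064, -0.0], [-0.005, 0.064, -0.0], [-0.009, 0.064, -0.0], [-0.012, 0.063, -0.0], [-0.015, 0.062, -0.0], [-0.019, 0.061, -0.0], [-0.022, 0.06, -0.0], [-0.025, 0.059, -0.0], [-0.028, 0.058, -0.0]] rot [0.0, -0.002, -0.361]
```

>>> drive_tool(travel=[[0.002,0.064,0],[-0.002,0.064,0],[-0.005,0.064,0],[-0.009,0.064,0],[-0.012,0.063,0],[-0.015,0.062,0],[-0.019,0.061,0],[-0.022,0.06,0],[-0.025,0.059,0],[-0.028,0.058,0]], rot=[[0,0,-0.361],[0,0,-0.361],[0,0,-0.361],[0,0,-0.361],[0,0,-0.361],[0,0,-0.361],[0,0,-0.361],[0,0,-0.361],[0,0,-0.361],[0,0,-0.361]], gripper=[0,0,0,0,0,0,0,0,0,0])

```text
clock: 6.15
position: [0.5288, 0.1081, 0.216]
tool_rot: [[-0.983, -0.184, -0.001], [-0.184, 0.983, -0.0], [0.001, -0.0, -1.0]]
force: [-0.0, 0.3, -5.3]
width: 0.126
finger_force: 78.8
```

>>> drive_tool(travel=[[0,0,0],[0,0,0],[0,0,0],[0,0,0],[0,0,0],[0,0,0],[0,0,0],[0,0,0],[0,0,0],[0,0,0]], rot=[[0,0,0],[0,0,0],[0,0,0],[0,0,0],[0,0,0],[0,0,0],[0,0,0],[0,0,0],[0,0,0],[0,0,0]], gripper=[0,0,0,0,0,0,0,0,0,0])

```text
clock: 7.15
position: [0.5285, 0.1066, 0.2165]
tool_rot: [[-0.984, -0.181, 0.0], [-0.181, 0.984, -0.0], [-0.0, -0.0, -1.0]]
force: [-0.6, 0.1, -5.2]
width: 0.13
finger_force: 78.9
```

```bash
python3 - <<'E'
from h import *
t=snap('top','t1')[0];s=snap('side','s1')[0];w,d,st=snap('wrist','w1')
cv2.imwrite('pics/m1.png',np.hstack([t[100:340,60:400],s[60:300,120:460]])[:,:,::-1])
print(st['force'],st['position'])
O=np.array([.5042,.2352,0]);n=np.array([np.cos(np.radians(100.4)),np.sin(np.radians(100.4)),0]);a=np.cross([0,0,1],n)
for nm,im,D in(('top',t,np.load('pics/t1.npz',allow_pickle=True)['d']),('wrist',w,d)):
    W=world(nm,D,st).reshape(420,560,3);L=np.stack([(W-O)@n,(W-O)@a,W[:,:,2]],-1)
    H,S,V=cv2.split(cv2.cvtColor(im,cv2.COLOR_RGB2HSV))
    m=(D>0)&(V<70)&(L[:,:,2]>.198)&(L[:,:,2]<.212)&(abs(L[:,:,0])<.06)&(abs(L[:,:,1])<.2);q=L[m]
    if len(q)>20:print(nm,'paneltop',len(q),cv2.minAreaRect((q[:,:2]*1000).astype(np.float32)))
    m=(D>0)&(H>8)&(H<28)&(S>50)&(L[:,:,2]>.19)&(L[:,:,2]<.23)&(L[:,:,0]<-.03)&(L[:,:,0]>-.13)&(abs(L[:,:,1])<.1);q=L[m]
    if len(q)>20:print(nm,'striptop',len(q),cv2.minAreaRect((q[:,:2]*1000).astype(np.float32)),np.median(q[:,2]),np.percentile(q,[1,99],axis=0))
    m=(D>0)&((H<6)|(H>174))&(S>170)&(V>100)&(L[:,:,2]>.14)&(abs(L[:,:,0])<.03)&(abs(L[:,:,1])<.05);q=L[m]
    if len(q):print(nm,'roller',len(q),np.percentile(q,[1,50,99],axis=0))
E
```

```text
[ 0.1945  0.0143 -5.2843] [0.5285 0.1066 0.2165]
top paneltop 106 ((9.301280975341797, 107.20393371582031), (43.21086502075195, 17.106769561767578), 89.01564025878906)
top striptop 322 ((-100.12429809570312, 27.716415405273438), (59.513763427734375, 54.88869094848633), 0.653205394744873) 0.20773331851243437 [[-0.129   0.0029  0.1903]
 [-0.0706  0.0551  0.2168]]
wrist paneltop 7086 ((7.584478855133057, 4.218940734863281), (20.227184295654297, 155.83999633789062), 0.5021312832832336)
wrist striptop 5000 ((-93.47996520996094, 10.935630798339844), (58.60784149169922, 87.33318328857422), 10.112995147705078) 0.20949708059702238 [[-0.096  -0.0251  0.1907]
 [-0.0716  0.0549  0.2112]]
wrist roller 745 [[-0.0062 -0.0144  0.1724]
 [-0.0041 -0.0007  0.1792]
 [-0.0003  0.0115  0.1821]]
```

View pics/m1.png

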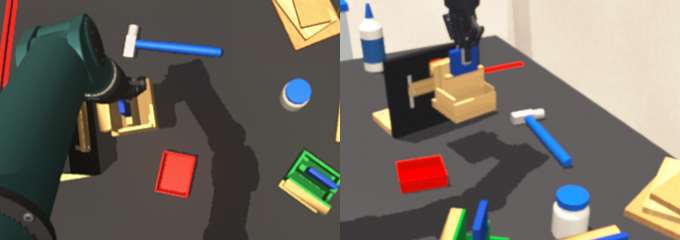

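The picture shows the bin held upright in front of the panel, with tray, hammer and jar untouched. The strip is centred on the roller within about 1 mm, and the roller reads about z 0.176, so the cleat is probably near +8. Now tip by 15° and approach.

```bash
cat >> h.py <<'E'
O=np.array([.5042,.2352,0]);HH=100.4;n=np.array([np.cos(np.radians(HH)),np.sin(np.radians(HH)),0]);a=np.cross([0,0,1],n);G=.1167
def binpose(x,z,th,y=-.0007):
    s,c=np.sin(np.radians(th)),np.cos(np.radians(th))
    return O+n*(x+G*s)+a*y+np.array([0,0,z+G*c]),tool(HH,th)
def seq(*ps):
    p0=R0=None
    for (pose,k) in ps:
        p,R=binpose(*pose);print(pose,p);plan(p,R,k,p0,R0);p0,R0=p,R
def where():
    s=ctrl.get_state();R=np.array(s['tool_rot'])@T.T;p=np.array(s['position'])-R@[0,0,G];f=s['force'];f=np.array(f)
    print('bin',[(p-O)@n*1e3,(p-O)@a*1e3,p[2]*1e3],'tilt',np.degrees(np.arctan2(R[:,2]@n,R[2,2])),'head',np.degrees(np.arctan2(R[1,0],R[0,0])),'F n,a,z',f@n,f@a,f[2],'t',s['clock'],s['wrist_torque'])
E
python3 - <<'E'
from h import *
where()
seq(((-.110,.0941,15),10),((-.0874,.0941,15),10))
E
```

```text
bin [np.float64(-130.88743939735372), np.float64(-0.6815050883041113), np.float64(99.79481722273137)] tilt -7.315658336820402e-05 head 100.41918440274644 F n,a,z -0.7781814059430443 0.25196479515815307 -4.409134288976651 t 7.3 [-0.0627  0.0261 -0.0132]
(-0.11, 0.0941, 15) [0.5193 0.1568 0.2068]
[[-0.0, 0.013, 0.002], [-0.0, 0.013, 0.002], [-0.0, 0.013, 0.002], [-0.0, 0.013, 0.001], [-0.0, 0.013, 0.001], [-0.0, 0.013, 0.001], [-0.0, 0.013, 0.0], [-0.0, 0.013, 0.0], [-0.0, 0.013, -0.0], [-0.0, 0.013, -0.001]] rot [0.175, 0.0, 0.0]
(-0.0874, 0.0941, 15) [0.5152 0.1791 0.2068]
[0.0, 0.005, -0.001] rot [0.0, 0.0, 0.0]
```

>>> drive_tool(travel=[[0,0.013,0.002],[0,0.013,0.002],[0,0.013,0.002],[0,0.013,0.001],[0,0.013,0.001],[0,0.013,0.001],[0,0.013,0],[0,0.013,0],[0,0.013,0],[0,0.013,-0.001]], rot=[[0.175,0,0],[0.175,0,0],[0.175,0,0],[0.175,0,0],[0.175,0,0],[0.175,0,0],[0.175,0,0],[0.175,0,0],[0.175,0,0],[0.175,0,0]], gripper=[0,0,0,0,0,0,0,0,0,0])

```text
clock: 8.3
position: [0.5193, 0.1579, 0.2072]
tool_rot: [[-0.984, -0.174, 0.048], [-0.181, 0.95, -0.255], [-0.001, -0.259, -0.966]]
force: [0.2, 0.5, -4.6]
width: 0.125
finger_force: 79.0
```

```bash
python3 - <<'E'
from h import *
s=snap('side','s2')[0]
cv2.imwrite('pics/s2c.png',cv2.resize(s[60:220,140:340],None,fx=3,fy=3)[:,:,::-1])
where()
seq(((-.0874,.0941,15),10))
E
```

```text
bin [np.float64(-106.34887255817115), np.float64(-1.0681347273188257), np.float64(93.86111994781129)] tilt 14.984200925567857 head 100.58981615159058 F n,a,z 2.6141577359767747 -0.4172454644861572 -5.227967865028547 t 8.35 [0.7557 0.1137 0.0005]
(-0.0874, 0.0941, 15) [0.5152 0.1791 0.2068]
[0.0, 0.005, -0.001] rot [0.0, 0.001, 0.002]
```

View pics/s2c.png

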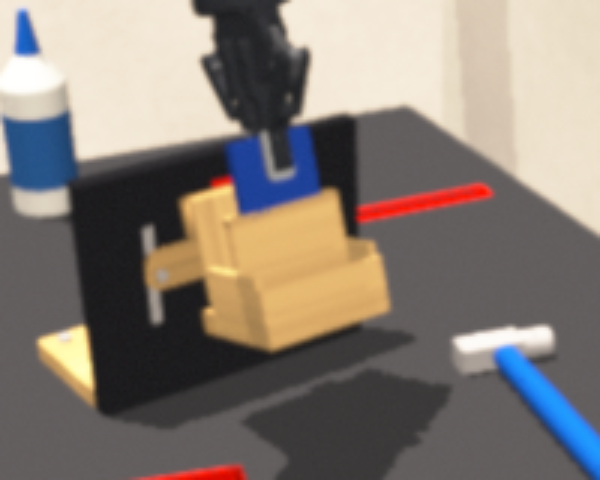

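The side view shows the bin tipped towards the panel, its strip above the cleat's left end near (170,265). Now move in over the cleat.

>>> drive_tool(travel=[[0,0.0068,-0.0018],[0,0.0068,-0.0018],[0,0.0068,-0.0018],[0,0.0068,-0.0018],[0,0.0068,-0.0018],[0,0.0068,-0.0018],[0,0.0068,-0.0018],[0,0.0068,-0.0018],[0,0,0],[0,0,0]], rot=[[0,0,0],[0,0,0],[0,0,0],[0,0,0],[0,0,0],[0,0,0],[0,0,0],[0,0,0],[0,0,0],[0,0,0]], gripper=[0,0,0,0,0,0,0,0,0,0])

```text
clock: 9.35
position: [0.5153, 0.1784, 0.2072]
tool_rot: [[-0.984, -0.174, 0.047], [-0.18, 0.95, -0.256], [0.0, -0.261, -0.965]]
force: [0.5, -2.2, -4.5]
width: 0.129
finger_force: 79.0
```

```bash
python3 - <<'E'
from h import *
where()
seq(((-.0874,.0941,15),1),((-.0740,.085,7.5),5),((-.061,.076,0),5))
E
```

```text
bin [np.float64(-88.2618484450696), np.float64(-0.62970294022443), np.float64(94.54440742664261)] tilt 15.103563973678622 head 100.37863048855444 F n,a,z -2.28871111383469 -0.04106593337590375 -4.461233980713543 t 9.35 [ 0.0104 -0.0083 -0.0203]
(-0.0874, 0.0941, 15) [0.5152 0.1791 0.2068]
[-0.0, 0.002, 0.001] rot [-0.012, -0.002, -0.002]
(-0.074, 0.085, 7.5) [0.5155 0.1775 0.2007]
[[0.0, 0.0, 0.003], [0.0, -0.0, 0.003], [0.0, -0.0, 0.003], [0.0, -0.0, 0.003], [0.0, -0.0, 0.003]] rot [-0.175, 0.0, 0.0]
(-0.061, 0.076, 0) [0.5159 0.1753 0.1927]
[[-0.0, -0.001, 0.004], [-0.0, -0.001, 0.004], [-0.0, -0.001, 0.004], [-0.0, -0.001, 0.004], [-0.0, -0.001, 0.004]] rot [-0.175, -0.0, -0.0]
```

>>> drive_tool(travel=[[0,-0.0007,0.0032],[0,-0.0007,0.0032],[0,-0.0007,0.0032],[0,-0.0007,0.0032],[0,-0.0007,0.0032],[0,-0.0003,0.004],[0,-0.0003,0.004],[0,-0.0003,0.004],[0,-0.0003,0.004],[0,-0.0003,0.004]], rot=[[-0.175,0,0],[-0.175,0,0],[-0.175,0,0],[-0.175,0,0],[-0.175,0,0],[-0.175,0,0],[-0.175,0,0],[-0.175,0,0],[-0.175,0,0],[-0.175,0,0]], gripper=[0,0,0,0,0,0,0,0,0,0])

```text
clock: 10.35
position: [0.5159, 0.1742, 0.1933]
tool_rot: [[-0.984, -0.18, -0.0], [-0.18, 0.984, 0.001], [0.0, 0.001, -1.0]]
force: [-0.3, -2.7, -4.1]
width: 0.129
finger_force: 79.0
```

>>> drive_tool(travel=[[0,0,0.002],[0,0,0.002],[0,0,0.002],[0,0,0.002],[0,0,0.002],[0,0,0],[0,0,0],[0,0,0],[0,0,0],[0,0,0]], rot=[[0,0,0],[0,0,0],[0,0,0],[0,0,0],[0,0,0],[0,0,0],[0,0,0],[0,0,0],[0,0,0],[0,0,0]], gripper=[0,0,0,0,0,0,0,0,0,0])

```text
clock: 11.35
position: [0.5161, 0.1754, 0.1892]
tool_rot: [[-0.984, -0.181, 0.0], [-0.181, 0.984, 0.0], [-0.0, -0.0, -1.0]]
force: [1.2, -2.7, -5.2]
width: 0.129
finger_force: 78.9
```

```bash
python3 - <<'E'
from h import *
for i in range(3): where(); grab_frame('side')
E
```

```text
bin [np.float64(-60.957451399245485), np.float64(-0.9135981281125841), np.float64(72.51946179562718)] tilt 1.509584126931103e-05 head 100.40904054878811 F n,a,z -2.8553587113770833 -0.6703759675222924 -5.226396351658567 t 11.35 [-0.7599 -0.3683 -0.0274]
bin [np.float64(-60.99361621258327), np.float64(-0.8709540710229808), np.float64(72.49584970390656)] tilt 0.0014353814188142297 head 100.40772301153324 F n,a,z -3.2809570338156764 -1.4653270533804228 -5.033239540277389 t 11.4 [-0.8203 -0.4142 -0.0594]
bin [np.float64(-61.00114332671247), np.float64(-0.8498612066070245), np.float64(72.50991003414019)] tilt 0.0007559591971252136 head 100.40659052538481 F n,a,z -2.3386138608186067 -1.0788081586916691 -5.549479607729764 t 11.45 [-0.7205 -0.3715 -0.1004]
```

The roller is being pressed in (about 3 N) and the full weight is still on the gripper. Lower in small steps.

>>> drive_tool(travel=[[0,0,0.0025],[0,0,0.0025],[0,0,0.0025],[0,0,0.0025],[0,0,0.0025],[0,0,0.0025],[0,0,0.0025],[0,0,0.0025],[0,0,0],[0,0,0]], rot=[[0,0,0],[0,0,0],[0,0,0],[0,0,0],[0,0,0],[0,0,0],[0,0,0],[0,0,0],[0,0,0],[0,0,0]], gripper=[0,0,0,0,0,0,0,0,0,0])

```text
clock: 12.5
position: [0.5158, 0.1753, 0.181]
tool_rot: [[-0.984, -0.181, -0.0], [-0.181, 0.984, -0.0], [0.0, -0.0, -1.0]]
force: [1.3, -3.4, -4.9]
width: 0.127
finger_force: 78.8
```

```bash
python3 - <<'E'
from h import *
where()
E
```

```text
bin [np.float64(-61.04051734983862), np.float64(-0.5042968749965007), np.float64(64.28414436153626)] tilt 0.00994458030881298 head 100.41374592650821 F n,a,z -3.6033711547710965 -0.6857388735357771 -4.945944743852184 t 12.5 [-0.7421 -0.1883 -0.0487]
```

>>> drive_tool(travel=[[0,0,0.0015],[0,0,0.0015],[0,0,0.0015],[0,0,0.0015],[0,0,0.0015],[0,0,0.0015],[0,0,0.0015],[0,0,0],[0,0,0],[0,0,0]], rot=[[0,0,0],[0,0,0],[0,0,0],[0,0,0],[0,0,0],[0,0,0],[0,0,0],[0,0,0],[0,0,0],[0,0,0]], gripper=[0,0,0,0,0,0,0,0,0,0])

```text
clock: 13.5
position: [0.5157, 0.1755, 0.1769]
tool_rot: [[-0.983, -0.181, -0.0], [-0.181, 0.983, -0.0], [0.0, 0.0, -1.0]]
force: [0.1, -2.2, -6.4]
width: 0.131
finger_force: 78.5
```

```bash
python3 - <<'E'
from h import *
where()
E
```

```text
bin [np.float64(-60.81123976704335), np.float64(-0.4602264322572368), np.float64(60.15566787952713)] tilt -0.0017328483552136924 head 100.42566880056069 F n,a,z -2.2074137339453594 0.3121012142648139 -6.3923270638440375 t 13.5 [-0.5565 -0.1104 -0.0313]
```

>>> drive_tool(travel=[[0,0,0.0015],[0,0,0.0015],[0,0,0.0015],[0,0,0],[0,0,0],[0,0,0],[0,0,0],[0,0,0],[0,0,0],[0,0,0]], rot=[[0,0,0],[0,0,0],[0,0,0],[0,0,0],[0,0,0],[0,0,0],[0,0,0],[0,0,0],[0,0,0],[0,0,0]], gripper=[0,0,0,0,0,0,0,0,0,0])

```text
clock: 14.5
position: [0.516, 0.1757, 0.1753]
tool_rot: [[-0.984, -0.181, 0.0], [-0.181, 0.984, 0.001], [-0.0, 0.0, -1.0]]
force: [-0.9, 1.0, -4.4]
width: 0.129
finger_force: 79.1
```

```bash
python3 - <<'E'
from h import *
where()
E
```

```text
bin [np.float64(-60.57386970702543), np.float64(-0.9347519951069418), np.float64(58.640219691410046)] tilt -0.025647872807200024 head 100.41140452989737 F n,a,z 1.1479360307412472 0.6891701900288446 -4.431329028240632 t 14.5 [ 0.2522  0.0186 -0.1219]
```

The roller's push is gone, so it has probably sprung out. Go a little lower and look for support.

>>> drive_tool(travel=[[0,0,0.0015],[0,0,0.0015],[0,0,0],[0,0,0],[0,0,0],[0,0,0],[0,0,0],[0,0,0],[0,0,0],[0,0,0]], rot=[[0,0,0],[0,0,0],[0,0,0],[0,0,0],[0,0,0],[0,0,0],[0,0,0],[0,0,0],[0,0,0],[0,0,0]], gripper=[0,0,0,0,0,0,0,0,0,0])

```text
clock: 15.5
position: [0.5162, 0.176, 0.1745]
tool_rot: [[-0.984, -0.181, 0.001], [-0.181, 0.984, 0.001], [-0.001, 0.001, -1.0]]
force: [-1.7, 3.5, 4.7]
width: 0.125
finger_force: 80.5
```

```bash
python3 - <<'E'
from h import *
for i in range(3): where(); grab_frame('side')
E
```

```text
bin [np.float64(-60.28988519861781), np.float64(-1.1997912480137807), np.float64(57.78529143595208)] tilt -0.04385903055545104 head 100.42208363532392 F n,a,z 3.7422212203128784 1.0315859233728186 4.742479498103563 t 15.5 [ 1.0326  0.5947 -0.0811]
bin [np.float64(-60.24896881257789), np.float64(-1.1585729227202013), np.float64(57.746025041141706)] tilt -0.04314622113781377 head 100.43057976321516 F n,a,z 3.5516100629035856 1.0687176850804117 4.990275499892123 t 15.55 [ 0.9994  0.5751 -0.0909]
bin [np.float64(-60.285953210230225), np.float64(-1.1949844900083457), np.float64(57.77477290401399)] tilt -0.043200471448862326 head 100.4261272750878 F n,a,z 3.545069485576578 2.051616590444529 5.565706125905573 t 15.6 [ 1.0154  0.6009 -0.1257]
```

Seated: the cleat carries it at the expected height. Relieve the inward pull and press to about 10 N.

>>> drive_tool(travel=[[0,0.001,0],[0,0,0.0007],[0,0,0.0006],[0,0,0],[0,0,0],[0,0,0],[0,0,0],[0,0,0],[0,0,0],[0,0,0]], rot=[[0,0,0],[0,0,0],[0,0,0],[0,0,0],[0,0,0],[0,0,0],[0,0,0],[0,0,0],[0,0,0],[0,0,0]], gripper=[0,0,0,0,0,0,0,0,0,0])

```text
clock: 16.65
position: [0.5162, 0.176, 0.1745]
tool_rot: [[-0.984, -0.181, 0.001], [-0.181, 0.984, 0.001], [-0.001, 0.0, -1.0]]
force: [-3.2, 3.5, 9.3]
width: 0.13
finger_force: 81.2
```

```bash
python3 - <<'E'
from h import *
where()
w,d,st=snap('wrist','w3');s=snap('side','s3')[0]
cv2.imwrite('pics/m3.png',np.hstack([w,cv2.resize(s[90:195,165:265],(400,420))])[:,:,::-1][:, 160:])
W=world('wrist',d,st).reshape(420,560,3);L=np.stack([(W-O)@n,(W-O)@a,W[:,:,2]],-1)
H,S,V=cv2.split(cv2.cvtColor(w,cv2.COLOR_RGB2HSV))
m=(d>0)&((H<6)|(H>174))&(S>170)&(V>80)&(L[:,:,2]>.14)&(abs(L[:,:,0])<.03)&(abs(L[:,:,1])<.05);q=L[m]
print(len(q),np.percentile(q,[1,50,99],axis=0) if len(q) else'')
m=(d>0)&(H>8)&(H<28)&(S>50)&(L[:,:,2]>.16)&(L[:,:,2]<.18)&(L[:,:,0]>-.03)&(abs(L[:,:,1])<.1);q=L[m]
print('strip',len(q),np.percentile(q,[1,50,99],axis=0) if len(q) else'')
E
```

```text
bin [np.float64(-60.33009509546187), np.float64(-1.2184462351273546), np.float64(57.77998018559495)] tilt -0.02163337940581339 head 100.41312853125112 F n,a,z 4.0169139669456175 2.49231064216518 9.270297532655928 t 16.65 [ 0.7798  0.7921 -0.0657]
969 [[-0.0058 -0.0146  0.1716]
 [-0.0035  0.0001  0.1796]
 [-0.0005  0.0116  0.1825]]
strip 4088 [[-0.0252 -0.0233  0.1605]
 [-0.0078  0.0251  0.168 ]
 [-0.0006  0.0544  0.1695]]
```

View pics/m3.png

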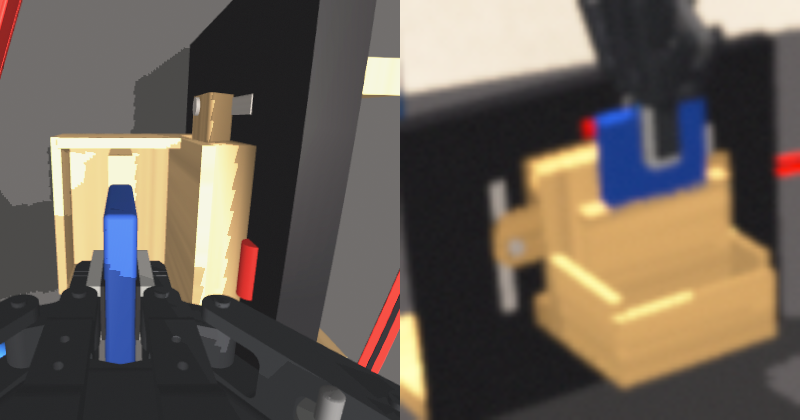

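The wrist crop shows the red roller at (247,270) standing out beyond the strip's rear edge; its points are at the sprung-out depth and above the strip top (0.168). The press reads 9.3 N. Ease the load, open partly, and withdraw upwards.

>>> drive_tool(travel=[[0,0,-0.001],[0,-0.0005,-0.001],[0,0,0],[0,0,0],[0,0,0],[0,0,0],[0,0,0],[0,0,0],[0,0,0],[0,0,0]], rot=[[0,0,0],[0,0,0],[0,0,0],[0,0,0],[0,0,0],[0,0,0],[0,0,0],[0,0,0],[0,0,0],[0,0,0]], gripper=[0,0,0,0,0.14,0.18,0.22,0.28,0.34,0.4])

```text
clock: 17.75
position: [0.5158, 0.1749, 0.1741]
tool_rot: [[-0.984, -0.18, -0.0], [-0.18, 0.984, -0.001], [0.001, -0.001, -1.0]]
force: [-0.4, 0.4, 0.0]
width: 0.399
finger_force: 0.0
```

>>> drive_tool(travel=[[0,0,0],[0,0,0],[0,0,0],[0,0,0],[0,0,0],[0,0,0],[0,0,0],[0,0,0],[0,0,0],[0,0,0]], rot=[[0,0,0],[0,0,0],[0,0,0],[0,0,0],[0,0,0],[0,0,0],[0,0,0],[0,0,0],[0,0,0],[0,0,0]], gripper=[0.4,0.4,0.4,0.4,0.4,0.4,0.4,0.4,0.4,0.4])

```text
clock: 18.75
position: [0.5158, 0.1755, 0.1743]
tool_rot: [[-0.984, -0.181, -0.0], [-0.181, 0.984, -0.0], [0.0, -0.0, -1.0]]
force: [0.2, 0.3, -0.0]
width: 0.4
finger_force: 0.0
```

>>> drive_tool(travel=[[0,0,-0.01],[0,0,-0.02],[0,0,-0.03],[0,0,-0.04],[0,0,-0.05],[0,0,-0.05],[0,0,-0.05],[0,0,-0.05],[0,0,-0.03],[0,0,0]], rot=[[0,0,0],[0,0,0],[0,0,0],[0,0,0],[0,0,0],[0,0,0],[0,0,0],[0,0,0],[0,0,0],[0,0,0]], gripper=[0.4,0.4,0.4,0.4,0.4,0.4,0.4,0.4,0.4,0.4])

```text
clock: 19.75
position: [0.5171, 0.176, 0.3088]
tool_rot: [[-0.984, -0.181, 0.005], [-0.181, 0.984, 0.002], [-0.005, 0.001, -1.0]]
force: [0.5, 1.1, -0.4]
width: 0.397
finger_force: 0.0
```

```bash
python3 - <<'E'
from h import *
w,d,st=snap('wrist','w4');s=snap('side','s4')[0];print(st['force'],st['position'],st['width'])
cv2.imwrite('pics/m4.png',np.hstack([cv2.resize(w,(400,300)),cv2.resize(s[70:220,140:340],(400,300))])[:,:,::-1])
W=world('wrist',d,st).reshape(420,560,3);L=np.stack([(W-O)@n,(W-O)@a,W[:,:,2]],-1)
H,S,V=cv2.split(cv2.cvtColor(w,cv2.COLOR_RGB2HSV))
m=(d>0)&((H<6)|(H>174))&(S>170)&(V>80)&(L[:,:,2]>.14)&(abs(L[:,:,0])<.03)&(abs(L[:,:,1])<.05);q=L[m]
print(len(q),np.percentile(q,[1,50,99],axis=0) if len(q) else'')
m=(d>0)&(H>8)&(H<28)&(S>50)&(L[:,:,2]>.16)&(L[:,:,2]<.18)&(L[:,:,0]>-.03)&(abs(L[:,:,1])<.1);q=L[m]
print('strip',len(q),np.percentile(q,[1,50,99],axis=0) if len(q) else'')
m=(d>0)&(H>105)&(H<130)&(S>120)&(L[:,:,2]>.195)&(L[:,:,2]<.22)&(abs(L[:,:,0]+.06)<.03);q=L[m]
print('handle',len(q),cv2.minAreaRect((q[:,:2]*1000).astype(np.float32)),np.median(q[:,2]))
E
```

```text
[ 0.505   1.0915 -0.4393] [0.5171 0.176  0.3088] 0.39691642221202694
257 [[-0.0187 -0.0139  0.1744]
 [-0.0033 -0.0005  0.1804]
 [-0.0007  0.0116  0.3786]]
strip 2925 [[-0.0252 -0.0536  0.1619]
 [-0.0112  0.0036  0.1679]
 [-0.0007  0.0545  0.172 ]]
handle 1339 ((-60.75689697265625, -0.12247848510742188), (70.07600402832031, 10.983985900878906), 89.68647003173828) 0.20773694001934193
```

View pics/m4.png

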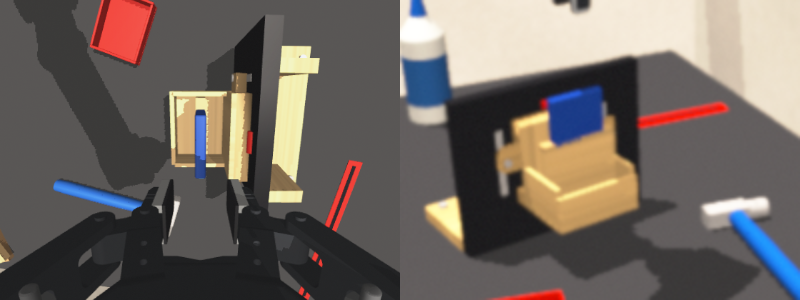

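The bin hangs upright on the cleat, with the roller visible at (250,143) in the wrist view. The handle measures x -60.8, y -0.1 and top z 207.7, so it is home and centred, and the gripper is clear.

```bash
python3 -c "
from workcell import ctrl
print(ctrl.hand_in())"
```

```text
the job is handed in; nothing more can be done
None
```

The job is handed in: the bin hangs upright and centred on the cleat with the roller sprung out over its strip. It was pressed with about 9.3 N before release, and I moved nothing else.

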